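# Trace a zoom-cam edge with a touch stylus

## Robot

A 6-joint arm with a two-finger parallel gripper is mounted at the origin on the work surface. World frame = base frame: x ahead of the robot, y to its left, z up, the work surface at z = 0. Lengths are in m, angles in rad, forces in N, time in s.
With the tool pointing down it reaches from about 0.35 to 0.725 m from the base axis. Payload 6 kg.
Tool frame: the origin (TCP) lies at the very end of the fingers, on their centre line; the grasp point (between the pads) lies 19 mm behind it (arm.grip_point_offset is the distance from the TCP to the grasp point, in m); z points along the fingers, y is the line along which they close (so a half turn about z gives the same grasp; the last joint's range is limited). The gripper opens to 85 mm and grips with 20 to 120 N. Pads are 22 mm wide; open, the fingers measure 114 mm over their backs; the gripper's body (76 mm by 85 mm) begins 54 mm behind the grasp point. The pads swing forward as they close: fully open they stand 13 mm farther back than shut.
Start: joints at [-0.954, 0.04, 0.085, 0, -1.615, -0.334], TCP at [0.167, -0.576, 0.231] pointing down, gripper open.
Joint ranges: [-2.56, 2.56], [-1.29, 2.01], [-1.08, 1.49], [-3.29, 1.98], [-2.81, -0.18], [-2.99, 2.99]. Speed limits (rad/s): [2.57, 2.57, 3.01, 3.14, 3.14, 3.14].

## Interface

Orientations are given as a 3x3 rotation matrix whose columns are the frame's x, y, z axes.
In Python, from workcell import arm gives the robot as it stands.
- The arm moves only by the tool drive_tool, never from a script. Its argument "motion" is a list that holds one entry, the list of rows, each a list of 7 numbers: the shift along the world's x, y, z in mm, then the turn, a rotation vector about the world's x, y, z in rad, then the gripper command: -1 is fully open, 1 is shut, values between are in proportion. In form: [[[dx, dy, dz, ax, ay, az, grip], ...]]. A call has exactly 8 rows; each row shifts and turns the commanded pose from where the row before left it; what a row does not reach is not made up. A row lasts 1/8 s, in which the tool goes at most 62.5 mm and 10.7 degrees, less where a joint would pass 70% of its speed; a pose out of reach is approached as far as the arm can. A call with a gripper value outside its range is refused whole. The fingers move at their own pace and stop on an object; "squeeze" is the grip in N (left out, the last holds). Time passes only in rows, so rows that do not move let the fingers close, or fill a call up. It gives the time, the measured TCP pose, the force, the opening and the grip force at its end, in the units of the state.
- arm.get_obs(): the state, without advancing time (a new reading comes with each control period).
- arm.snapshot(name): name is "side" or "top"; returns a dict with "img" (400x640x3 uint8, red, green, blue), "fx", "fy", "cx", "cy" (pixels), "extrinsics" (4x4, takes a point from camera to world coordinates). Camera axes: x right, y down, z forward; pixel columns grow to the right and rows downward; lengths in m; the calibration is good to about 2 mm. A picture is of the moment at which its call begins. There is no depth.
- arm.job_done(): hands the job in; it is judged then, once.
Trained networks look in the newest picture that a camera, given by its name, has taken for a name from the list of things; names that differ only in an ending like _2 or _b are one class to them, and where a whole thing is asked for, a point or a joint stands for the part that bears it (a point fixed in the world has none). Each returns a list of dicts, best first, with "conf" (0 to 1); they miss things now and then, are a little off and sometimes report something else, mostly with a low value. They report only what shows in the picture. A call takes as long as a camera call. They do not tell look-alikes from the thing itself.
- arm.look_for(query, camera): "xy" ([column, row] in pixels, amid what is visible of it).
The state is a dict: "clock": time; "joints": joint angles; "qvel": joint speeds; "effort": joint torques, N m; "ee_pos": TCP position; "tcp_rot": TCP orientation; "contact_force": force on the tool from outside, world axes, zero at the start; "ft_torque": the same for the moment, N m; "width": finger opening in m; "finger_force": force on a finger pad.
Only numpy, scipy, OpenCV 4.12 (cv2) and the standard library are available. Lean on these libraries where they do the work, as an engineer would, in place of code of your own. Each camera call takes 0.05 s, during which the arm holds its last target. There are 200 camera calls.

## Task

Take the touch stylus out of its blue holder and run its steel shank along the wavy edge of the clamped brass cam plate, from the green mark to the red mark past every tick, without lifting off, pressing only lightly (about 3 newtons, never above 8) and touching the fixture with nothing but the stylus. Then stand the stylus back in its holder, fully home and upright, let go of it, and leave the other things on the bench alone.

Things in the scene. Friction and masses are not known exactly. Their poses are not given: they have to be found in the camera images.
- fixture: Fixed white base plate, 130 x 180 x 12 mm, origin at the centre of its underside, z up. A flat brass cam plate, 140 mm long in y, is clamped on a dark riser on it, underside 22 mm and top 34 mm above the table; two black screw heads on it reach 47 mm. The cam's wavy edge faces the fixture's +x; the marks lie on the base plate in front of that edge.
- edge_crest (a point): Nominal crown of the cam edge's middle crest, fixture x 30, y 0, z 28 mm. Nominal edge: x = 20 + 10 cos(360 deg * y / 86.7) mm for y -70 to +70 (valleys x = 10 at y = +-43). But the cam was clamped by hand: it sits up to 8 mm off along x and turned up to 3.5 deg about the fixture's origin, either way. Not shown by this  feel or see it. It is rigid under light forces.
- start_mark (a point): Centre of the green mark on the base plate, 20 x 8 mm, at fixture x 52, y -54, z 12 mm: tracing starts level with it (same fixture y). From here to the red mark a black tick every 12 mm of y.
- finish_mark (a point): Centre of the red mark, 20 x 8 mm, at fixture x 52, y +54, z 12 mm: tracing ends level with it.
- stylus: Loose touch stylus, about 60 g, upright in the holder. Origin at the bottom of its rounded tip, z up: steel shank, 8 mm diameter, from 0 to 42 mm, then an orange handle 18 x 18 mm (faces square to its x and y) from 42 to 112 mm; grip it at about 75 mm. The side of the shank traces: with the tip 4 to 8 mm above the base plate it meets the cam's full thickness.
- stylus_tip (a point): The bottom of the stylus's rounded tip, on its axis.
- holder: Fixed blue block, 75 x 75 x 50 mm, origin at the centre of its underside, with one vertical hole in the middle of its top, 13 mm in diameter and 47 mm deep. With the stylus home, its shank is in the hole and the underside of its handle rests on the block, so that the tip is 8 mm above the table.
- holder_hole0 (a point): Centre of the mouth of the holder's hole, 50 mm above the table.
- jar: Bystander: glass jar with black cap, 60 mm in diameter, 85 mm tall, origin under its centre. Leave alone.
- vial: Bystander: small white bottle, 34 mm in diameter, 55 mm tall, origin under its centre. Leave alone.
- eyepiece: Bystander: black microscope eyepiece standing up, 42 mm in diameter, 58 mm tall, origin under its centre. Leave alone.
Not all that is in view belongs to the job. What is meant by the stylus is not white, and is the smaller of those in its own colour. There is more than one size of the fixture; the job needs the larger.

How it is judged:
On the way, in this order (a step that is already met when the one before it is completed fails the run):
1. the stylus shank touches the cam edge (more than 0.5 N) level with the green start mark (within 5 mm along the plate), its tip clear of the base plate (y of stylus_tip in the frame of fixture between -0.059 and -0.049 m and x of stylus_tip in the frame of fixture above -0.006 m and z of stylus_tip in the frame of fixture between 0.0125 and 0.032 m and contact force between stylus and fixture above 0.5 N), for 0.1 s.
2. the stylus shank touches the cam edge (more than 0.5 N) level with tick 1 of 8 (within 5 mm along the plate), its tip clear of the base plate (y of stylus_tip in the frame of fixture between -0.047 and -0.037 m and x of stylus_tip in the frame of fixture above -0.006 m and z of stylus_tip in the frame of fixture between 0.0125 and 0.032 m and contact force between stylus and fixture above 0.5 N), for 0.1 s.
3. the stylus shank touches the cam edge (more than 0.5 N) level with tick 2 of 8 (within 5 mm along the plate), its tip clear of the base plate (y of stylus_tip in the frame of fixture between -0.035 and -0.025 m and x of stylus_tip in the frame of fixture above -0.006 m and z of stylus_tip in the frame of fixture between 0.0125 and 0.032 m and contact force between stylus and fixture above 0.5 N), for 0.1 s.
4. the stylus shank touches the cam edge (more than 0.5 N) level with tick 3 of 8 (within 5 mm along the plate), its tip clear of the base plate (y of stylus_tip in the frame of fixture between -0.023 and -0.013 m and x of stylus_tip in the frame of fixture above -0.006 m and z of stylus_tip in the frame of fixture between 0.0125 and 0.032 m and contact force between stylus and fixture above 0.5 N), for 0.1 s.
5. the stylus shank touches the cam edge (more than 0.5 N) level with tick 4 of 8 (within 5 mm along the plate), its tip clear of the base plate (y of stylus_tip in the frame of fixture between -0.011 and -0.001 m and x of stylus_tip in the frame of fixture above -0.006 m and z of stylus_tip in the frame of fixture between 0.0125 and 0.032 m and contact force between stylus and fixture above 0.5 N), for 0.1 s.
6. the stylus shank touches the cam edge (more than 0.5 N) level with tick 5 of 8 (within 5 mm along the plate), its tip clear of the base plate (y of stylus_tip in the frame of fixture between 0.001 and 0.011 m and x of stylus_tip in the frame of fixture above -0.006 m and z of stylus_tip in the frame of fixture between 0.0125 and 0.032 m and contact force between stylus and fixture above 0.5 N), for 0.1 s.
7. the stylus shank touches the cam edge (more than 0.5 N) level with tick 6 of 8 (within 5 mm along the plate), its tip clear of the base plate (y of stylus_tip in the frame of fixture between 0.013 and 0.023 m and x of stylus_tip in the frame of fixture above -0.006 m and z of stylus_tip in the frame of fixture between 0.0125 and 0.032 m and contact force between stylus and fixture above 0.5 N), for 0.1 s.
8. the stylus shank touches the cam edge (more than 0.5 N) level with tick 7 of 8 (within 5 mm along the plate), its tip clear of the base plate (y of stylus_tip in the frame of fixture between 0.025 and 0.035 m and x of stylus_tip in the frame of fixture above -0.006 m and z of stylus_tip in the frame of fixture between 0.0125 and 0.032 m and contact force between stylus and fixture above 0.5 N), for 0.1 s.
9. the stylus shank touches the cam edge (more than 0.5 N) level with tick 8 of 8 (within 5 mm along the plate), its tip clear of the base plate (y of stylus_tip in the frame of fixture between 0.037 and 0.047 m and x of stylus_tip in the frame of fixture above -0.006 m and z of stylus_tip in the frame of fixture between 0.0125 and 0.032 m and contact force between stylus and fixture above 0.5 N), for 0.1 s.
10. the stylus shank touches the cam edge (more than 0.5 N) level with the red finish mark (within 5 mm along the plate), its tip clear of the base plate (y of stylus_tip in the frame of fixture between 0.049 and 0.059 m and x of stylus_tip in the frame of fixture above -0.006 m and z of stylus_tip in the frame of fixture between 0.0125 and 0.032 m and contact force between stylus and fixture above 0.5 N), for 0.1 s.
At the end, for the whole second after the job is handed in: The stylus stands in the holder's hole: tip within 5 mm of the hole's axis, handle down on the block (within 3 mm), upright within 0.08 rad, at rest, released (horizontal distance between stylus_tip and holder_hole0 below 0.005 m and z of stylus_tip in the frame of holder below 0.011 m and angle between stylus's own z axis and vertical below 0.08 rad and linear speed of stylus below 0.02 m/s and contact force between the fingers and stylus below 0.1 N); the robot touches nothing.
It fails at once if the stylus is pressed on the fixture or cam with more than 8 N (contact force between stylus and fixture above 8 N).
It fails at once if the robot itself leans on the fixture or cam (more than 3 N) (contact force between any of the fingers, the arm and fixture above 3 N).
It fails at once if a bystander (jar, vial, eyepiece) is moved more than 15 mm or tipped (distance of any of jar, vial, eyepiece from where it was at the start of the episode above 0.015 m or angle between any of jar, vial, eyepiece's own z axis and vertical above 0.3 rad).
It also fails if it takes over 72 s, if anything falls off the work surface, if the arm or the gripper's body presses on something with over 40 N, if the wrist force passes 120 N, or if a joint passes its speed limit or range.

## Working session

There is one attempt and no reset: what is moved stays moved. The work goes in short steps, Python scripts to look and compute and a tool call to move; the robot and the scene stay as the last step left them, time stands still between calls to the robot, and variables do not carry over. Pictures are saved under pics/ and viewed, at most 10 in all, crops included, and the job is handed in when it is done.

Besides the shell and the picture viewer there is one more tool, called after "Emit:" by a JSON object that holds its "op" and its "data", one argument or row to a line. drive_tool: Moves the arm, as the interface text tells. Its arguments: {"type":"object","properties":{"motion":{"type":"array"},"squeeze":{"type":"number"}},"required":["motion"]}

```bash
mkdir -p pics
cat > h.py <<'E'
import numpy as np, cv2
from workcell import arm
def snap(n,f=None):
    s=arm.snapshot(n)
    if f: cv2.imwrite('pics/'+f,s['img'][:,:,::-1])
    return s
def to_plane(s,uv,z):
    E=np.array(s['extrinsics']); d=E[:3,:3]@np.array([(uv[0]-s['cx'])/s['fx'],(uv[1]-s['cy'])/s['fy'],1.])
    o=E[:3,3]; return o+d*(z-o[2])/d[2]
def proj(s,p):
    E=np.array(s['extrinsics']); c=E[:3,:3].T@(np.array(p)-E[:3,3])
    return np.array([s['fx']*c[0]/c[2]+s['cx'],s['fy']*c[1]/c[2]+s['cy']])
E
python3 - <<'E'
from h import *
for n in('top','side'):
    s=snap(n,n+'0.png'); print(n,s['fx'],np.round(s['extrinsics'],3).tolist())
    for q in('stylus','holder','fixture','holder_hole0','start_mark','finish_mark','jar','vial','eyepiece'):
        print(q,[(np.round(d['xy']).tolist(),round(d['conf'],2),np.round(to_plane(s,d['xy'],.03)[:2],3).tolist()) for d in arm.look_for(q,n)][:5])
o=arm.get_obs();print(o['clock'],np.round(o['tcp_rot'],3).tolist(),o['contact_force'])
E
```

```text
top 368.85182069436325 [[0.066, -0.976, 0.206, 0.358], [-0.998, -0.065, 0.009, -0.008], [0.005, -0.206, -0.978, 0.981], [0.0, 0.0, 0.0, 1.0]]
stylus [([411.0, 221.0], 0.64, [0.507, -0.236])]
holder [([362.0, 228.0], 0.67, [0.481, -0.108])]
fixture [([257.0, 278.0], 0.74, [0.336, 0.15]), ([250.0, 209.0], 0.67, [0.512, 0.186])]
holder_hole0 [([361.0, 223.0], 0.71, [0.494, -0.106])]
start_mark [([257.0, 276.0], 0.92, [0.342, 0.15]), ([252.0, 207.0], 0.66, [0.517, 0.18])]
finish_mark [([253.0, 209.0], 0.68, [0.513, 0.177]), ([255.0, 280.0], 0.59, [0.332, 0.154])]
jar [([296.0, 132.0], 0.55, [0.733, 0.082])]
vial [([401.0, 138.0], 0.54, [0.734, -0.204])]
eyepiece [([241.0, 130.0], 0.75, [0.729, 0.233])]
side 395.7608722057977 [[0.987, -0.103, 0.119, 0.459], [-0.157, -0.562, 0.812, -0.644], [-0.017, -0.821, -0.571, 0.509], [0.0, 0.0, 0.0, 1.0]]
stylus [([294.0, 222.0], 0.79, [0.493, -0.022]), ([240.0, 238.0], 0.74, [0.387, -0.054]), ([306.0, 265.0], 0.66, [0.502, -0.148])]
holder [([288.0, 255.0], 0.74, [0.474, -0.118])]
fixture [([220.0, 193.0], 0.83, [0.342, 0.108]), ([295.0, 177.0], 0.62, [0.513, 0.146])]
holder_hole0 [([285.0, 256.0], 0.58, [0.468, -0.12])]
start_mark [([297.0, 180.0], 0.78, [0.515, 0.134]), ([225.0, 188.0], 0.71, [0.353, 0.127])]
finish_mark [([296.0, 180.0], 0.9, [0.513, 0.134]), ([223.0, 193.0], 0.64, [0.35, 0.109])]
jar [([450.0, 277.0], 0.68, [0.733, -0.217])]
vial [([450.0, 277.0], 0.8, [0.731, -0.217])]
eyepiece [([375.0, 155.0], 0.57, [0.723, 0.218])]
1.0 [[-0.96, -0.279, -0.0], [-0.279, 0.96, 0.0], [0.0, 0.0, -1.0]] [ 0.3953487  -0.25066792  0.76918956]
```

View pics/top0.png

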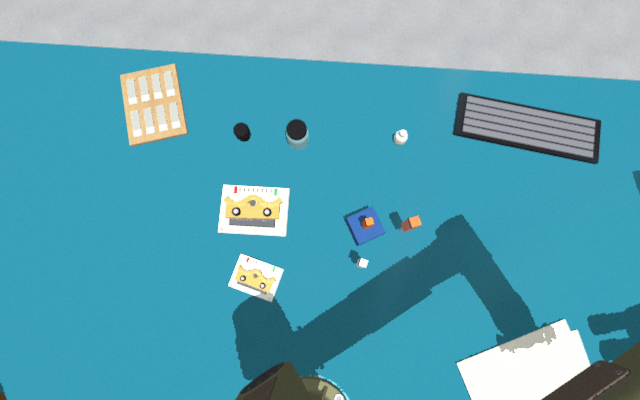

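View pics/side0.png

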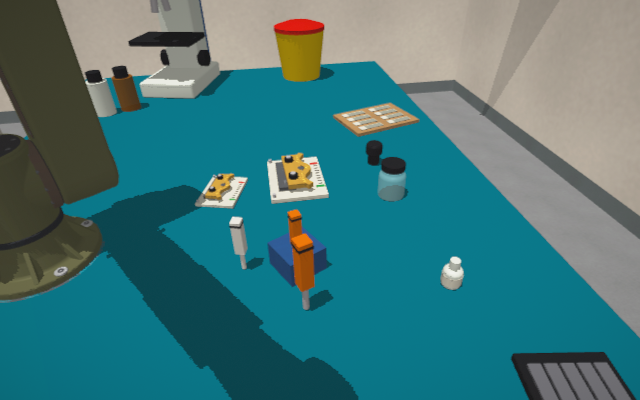

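Stylus candidates are:
- White at side (240,238) / top (362,263): excluded, because it is white.
- Large orange at side (303,262) / top (413,222): excluded, because it is the bigger orange one.
- Small orange in the blue holder at side (294,222) / top (368,222): fits the description.

Fixture candidates are the large one at top (254,210) and the small one at top (256,277); the job needs the large one. I'll confirm both in a crop and measure.

```bash
cat > m.py <<'E'
from h import *
from scipy.optimize import least_squares
S={n:snap(n) for n in('top','side')}
a=S['side']['img'][140:320,200:350]; b=S['top']['img'][175:295,210:430]
c=np.zeros((560,800,3),np.uint8)
A=cv2.resize(a,(375,450),interpolation=cv2.INTER_CUBIC);B=cv2.resize(b,(420,229),interpolation=cv2.INTER_CUBIC)
c[:450,:375]=A;c[:229,378:798]=B
cv2.imwrite('pics/crop1.png',c[:,:,::-1])
def comps(s,lo,hi,roi,mn=4):
    im=cv2.cvtColor(s['img'],cv2.COLOR_RGB2HSV); m=cv2.inRange(im,lo,hi)
    r=np.zeros_like(m);x0,y0,x1,y1=roi;r[y0:y1,x0:x1]=m[y0:y1,x0:x1]
    n,l,st,ce=cv2.connectedComponentsWithStats(r)
    return sorted([(int(st[i,4]),np.round(ce[i],1).tolist(),i) for i in range(1,n) if st[i,4]>=mn],reverse=True),l
R={'top':(215,180,295,240),'side':(262,150,332,205)}
H={'top':(335,195,395,250),'side':(260,225,335,290)}
for n,s in S.items():
    for nm,lo,hi in(('green',(45,80,60),(85,255,255)),('red',(0,150,100),(6,255,255)),('red2',(172,150,100),(180,255,255))):
        k,_=comps(s,lo,hi,R[n],2); print(n,nm,[(q[0],q[1],np.round(to_plane(s,q[1],.012),4)[:2].tolist()) for q in k[:3]])
    k,l=comps(s,(0,0,150),(180,50,255),R[n],50)
    m=(np.isin(l,[q[2] for q in k])).astype(np.uint8); pts=cv2.findNonZero(m)
    ap=cv2.approxPolyDP(cv2.convexHull(pts),4,True)[:,0]
    print(n,'plate',[(p.tolist(),np.round(to_plane(s,p,.012)[:2],4).tolist()) for p in ap])
    k,l=comps(s,(108,120,50),(128,255,255),H[n],50)
    ap=cv2.approxPolyDP(cv2.convexHull(cv2.findNonZero(np.isin(l,[q[2] for q in k]).astype(np.uint8))),2.5,True)[:,0]
    print(n,'holder',[(p.tolist(),np.round(to_plane(s,p,.05)[:2],4).tolist()) for p in ap])
    k,_=comps(s,(3,130,60),(14,255,255),(350,205,395,240) if n=='top' else (280,200,330,310),8); print(n,'orange',k[:3])
E
python3 m.py
```

```text
top green [(12, [275.5, 191.5], [0.5664, 0.1259])]
top red [(10, [235.4, 189.1], [0.5658, 0.2341])]
top red2 []
top plate [([289, 189], [0.5757, 0.0903]), ([284, 236], [0.4487, 0.0927]), ([218, 232], [0.4477, 0.2665]), ([223, 184], [0.5776, 0.2691])]
top holder [([384, 232], [0.472, -0.1626]), ([357, 244], [0.4373, -0.0958]), ([346, 219], [0.4987, -0.0649]), ([372, 207], [0.5342, -0.1299])]
top orange [(49, [366.1, 223.6], 1)]
side green [(12, [319.8, 185.3], [0.5678, 0.1279])]
side red [(7, [313.0, 163.0], [0.5668, 0.2357])]
side red2 []
side plate [([327, 196], [0.5769, 0.081]), ([272, 202], [0.4539, 0.0797]), ([268, 160], [0.454, 0.2733]), ([316, 157], [0.579, 0.2659])]
side holder [([292, 274], [0.4751, -0.185]), ([280, 270], [0.4567, -0.1726]), ([284, 262], [0.4646, -0.155]), ([292, 269], [0.4762, -0.1737])]
side orange [(1131, [301.3, 256.5], 4)]
```

View pics/crop1.png

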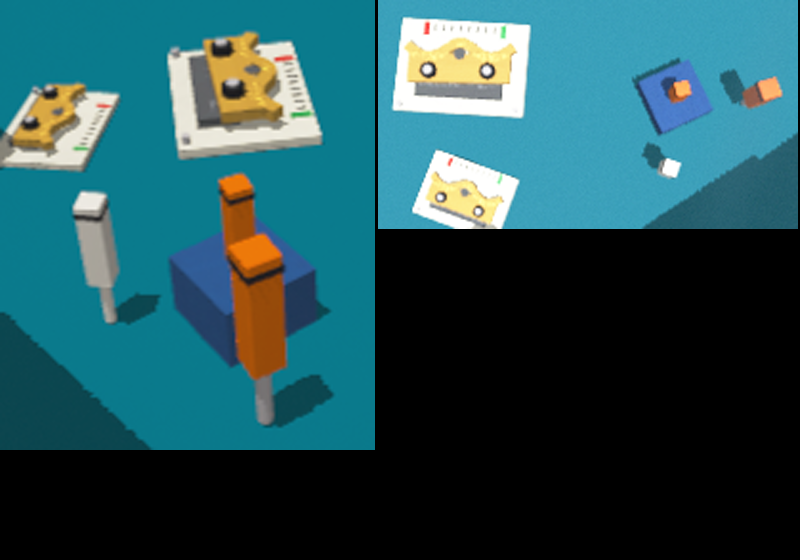

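The crop confirms it: the small orange stylus stands in the blue holder, and the large fixture is the upper one, with its green mark on the right (world −y). Last measurement before moving is a fit of the holder, plate and cam edge.

```bash
cat > f.py <<'E'
from h import *
from scipy.optimize import minimize, least_squares
S={n:snap(n) for n in('top','side')}
def box(x,y,a,w,d,z0,z1):
    c,s=np.cos(a),np.sin(a)
    return [(x+c*i*w/2-s*j*d/2,y+s*i*w/2+c*j*d/2,z) for i in(-1,1) for j in(-1,1) for z in(z0,z1)]
def rend(s,boxes,U=4):
    m=np.zeros((400*U,640*U),np.uint8)
    for b in boxes:
        p=np.array([proj(s,q) for q in b]); h=cv2.convexHull((((p+.5)*U-.5)*16).astype(np.int32))
        cv2.fillConvexPoly(m,h,255,shift=4)
    return cv2.resize(m,(640,400),interpolation=cv2.INTER_AREA).astype(float)/255
def fit(fn,p0,masks,step):
    def cost(p): return sum((w*(rend(S[n],fn(p))-m)**2).sum() for n,(m,w) in masks.items())
    sim=np.array([p0]+[np.array(p0)+np.eye(len(p0))[i]*step[i] for i in range(len(p0))])
    r=minimize(cost,p0,method='Nelder-Mead',options=dict(initial_simplex=sim,maxiter=150,xatol=1e-4,fatol=.05)); return np.round(r.x,4),round(r.fun,1)
hsv={n:cv2.cvtColor(s['img'],cv2.COLOR_RGB2HSV) for n,s in S.items()}
def roi(x0,y0,x1,y1):
    w=np.zeros((400,640));w[y0:y1,x0:x1]=1;return w
# holder+stylus: not-bench (bench hue ~95)
mt=((cv2.inRange(hsv['top'],(106,110,40),(130,255,255))>0)|(cv2.inRange(hsv['top'],(0,120,60),(18,255,255))>0)).astype(float)
hold=lambda p:[box(p[0],p[1],p[2],.075,.075,0,.05),box(p[0],p[1],p[2],.018,.018,.05,.12)]
print('holder',fit(hold,[.487,-.113,.48],{'top':(mt,roi(338,195,394,255))},[.006,.006,.1]))
ms=((cv2.inRange(hsv['side'],(106,110,30),(130,255,255))>0)|(cv2.inRange(hsv['side'],(0,120,60),(18,255,255))>0)).astype(float)
w=roi(255,195,292,300)+roi(318,232,335,300)
print('holder2',fit(hold,[.487,-.113,.48],{'top':(mt,roi(338,195,394,255)),'side':(ms,w)},[.006,.006,.1]))
plate=lambda p:[box(p[0],p[1],p[2],.13,.18,0,.012)]
for n,R in(('top',roi(212,180,296,243)),('side',None)):
    if n=='top':
        mm=1-(cv2.inRange(hsv[n],(85,90,0),(106,255,255))>0).astype(float)
        print('plate',fit(plate,[.513,.18,0],{n:(mm,R)},[.005,.005,.03]))
# cam edge, top view
s=S['top'];b=cv2.cvtColor(s['img'],cv2.COLOR_RGB2HSV)[:,:,1].astype(float)
P=[]
for u in range(226,284):
    col=b[188:215,u]; 
    k=next((i for i in range(4,26) if col[i]>90 and col[i+1]>90),None)
    if k: 
        v=188+k-1+(90-col[k-1])/(col[k]-col[k-1]); P.append(to_plane(s,(u,v),.034)[:2])
P=np.array(P);np.save('P.npy',P)
def edge(p,cx=.514,cy=.1805):
    y=np.linspace(-.07,.07,561);x=.02+.01*np.cos(2*np.pi*y/.0867)+p[0]
    c,q=np.cos(p[1]),np.sin(p[1]);return np.c_[cx+c*x-q*y,cy+q*x+c*y]
def res(p):
    e=edge(p); k=(abs(P[:,1]-.1805)<.062); d=P[k]-0
    return d[:,0]-np.interp(d[:,1],e[:,1],e[:,0])
r=least_squares(res,[0,0],loss='soft_l1',f_scale=.001);print('cam dx,th',r.x,'rms',res(r.x).std())
print(np.round(res(r.x)*1000,1))
print([(round(d,3)) for d in to_plane(s,(369.2,221.1),.12)])
E
python3 f.py
```

```text
holder (array([ 0.4885, -0.1151,  0.485 ]), np.float64(76.9))
holder2 (array([ 0.4902, -0.1152,  0.4755]), np.float64(186.1))
plate (array([0.5137, 0.1796, 0.0085]), np.float64(21.3))
cam dx,th [0.00542495 0.04046663] rms 0.006705367009327922
[  1.4   0.9   1.6   0.9  -0.4  -0.3  -0.2  -0.7  -0.4   0.3  -0.5  -1.3
  -0.7  -0.2  -0.9  -0.8  -2.   -1.1  -0.   -0.4  -1.   -0.3  -0.4  -0.4
  -0.1   0.7  -0.1   0.7  -0.3   1.1   0.7   1.9   0.1   1.2   0.6  -0.2
   0.5   1.4  -5.4  -9.3   1.2   1.1   0.5  -0.    0.4 -39.8  20. ]
[np.float64(0.487), np.float64(-0.115), np.float64(0.12)]
```

Emit:
{"op": "drive_tool", "data": {
  "motion": [
    [[35, 50, 0, 0, 0, 0.05, -1], [35, 50, 0, 0, 0, 0.05, -1], [35, 50, 0, 0, 0, 0.05, -1], [35, 50, 0, 0, 0, 0.05, -1], [35, 50, 0, 0, 0, 0, -1], [35, 50, 0, 0, 0, 0, -1], [35, 50, 0, 0, 0, 0, -1], [35, 50, 0, 0, 0, 0, -1]]
  ],
  "squeeze": 80
}}

```text
clock: 2.2
ee_pos: [0.4483, -0.1742, 0.2318]
tcp_rot: [[-0.886, -0.465, 0.001], [-0.465, 0.886, -0.0], [-0.001, -0.001, -1.0]]
contact_force: [0.6, -0.7, 0.6]
width: 0.0855
finger_force: 0.0
```

Emit:
{"op": "drive_tool", "data": {
  "motion": [
    [[20, 30, 0, 0, 0, 0, -1], [20, 29, 0, 0, 0, 0, -1], [0, 0, -45, 0, 0, 0, -1], [0, 0, -45, 0, 0, 0, -1], [0, 0, -40, 0, 0, 0, -1], [0, 0, -25, 0, 0, 0, -1], [0, 0, -13, 0, 0, 0, -1], [0, 0, 0, 0, 0, 0, -1]]
  ]
}}

```text
clock: 3.2
ee_pos: [0.4872, -0.1172, 0.063]
tcp_rot: [[-0.886, -0.464, -0.001], [-0.464, 0.886, -0.0], [0.001, 0.0, -1.0]]
contact_force: [0.5, -0.3, 0.4]
width: 0.0857
finger_force: 0.0
```

Run:
```python
from h import *
a=snap('side')['img'][180:320,210:370]; b=snap('top')['img'][170:270,320:440]
c=np.hstack([cv2.resize(a,(400,350),interpolation=cv2.INTER_CUBIC),cv2.resize(b,(400,350),interpolation=cv2.INTER_CUBIC)])
cv2.imwrite('pics/g1.png',c[:,:,::-1])
```

```text
(no output)
```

View pics/g1.png

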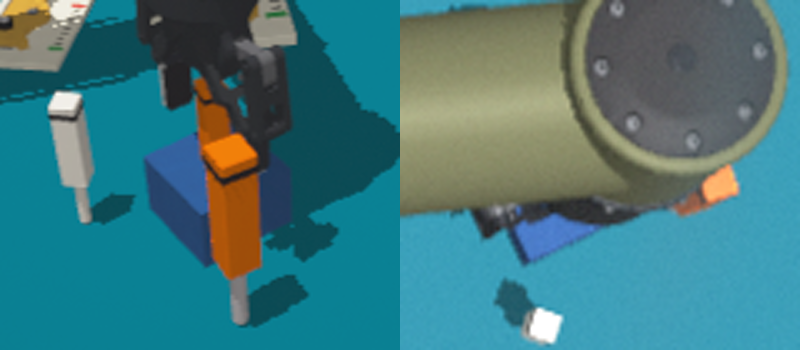

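The open fingers straddle the small stylus (crop 205,115), clear of the large orange one. Closing.

Emit:
{"op": "drive_tool", "data": {
  "motion": [
    [[0, 0, 0, 0, 0, 0, 1], [0, 0, 0, 0, 0, 0, 1], [0, 0, 0, 0, 0, 0, 1], [0, 0, 0, 0, 0, 0, 1], [0, 0, 0, 0, 0, 0, 1], [0, 0, 0, 0, 0, 0, 1], [0, 0, 0, 0, 0, 0, 1], [0, 0, 0, 0, 0, 0, 1]]
  ],
  "squeeze": 80
}}

```text
clock: 4.3
ee_pos: [0.4875, -0.1171, 0.0635]
tcp_rot: [[-0.886, -0.464, 0.0], [-0.464, 0.886, 0.0], [-0.0, 0.0, -1.0]]
contact_force: [-1.9, 2.1, 5.2]
width: 0.0169
finger_force: 78.2
```

Emit:
{"op": "drive_tool", "data": {
  "motion": [
    [[0, 0, 10, 0, 0, 0, 1], [0, 0, 20, 0, 0, 0, 1], [0, 0, 30, 0, 0, 0, 1], [0, 0, 30, 0, 0, 0, 1], [10, 30, 10, 0, 0, 0.15, 1], [10, 40, 0, 0, 0, 0.15, 1], [10, 40, 0, 0, 0, 0.15, 1], [10, 40, 0, 0, 0, 0.15, 1]]
  ]
}}

```text
clock: 5.3
ee_pos: [0.5277, 0.0339, 0.1635]
tcp_rot: [[-0.465, -0.885, 0.0], [-0.885, 0.465, -0.0], [-0.0, -0.0, -1.0]]
contact_force: [-0.1, -0.5, -0.9]
width: 0.0169
finger_force: 78.0
```

```bash
cat > path.py <<'E'
import numpy as np
def path(dx,th,cx=.514,cy=.1805,r=.004,ys=None):
    y=np.linspace(-.07,.07,2801);x=.02+.01*np.cos(2*np.pi*y/.0867)+dx
    c,q=np.cos(th),np.sin(th);e=np.c_[cx+c*x-q*y,cy+q*x+c*y]
    Y=np.linspace(.11,.25,281)
    # centre x: max over edge points of ex+sqrt(r^2-(Y-ey)^2)
    d=Y[:,None]-e[None,:,1]; X=np.where(abs(d)<r,e[None,:,0]+np.sqrt(np.clip(r*r-d*d,0,None)),-9).max(1)
    return np.interp(ys,Y,X) if ys is not None else (Y,X)
if __name__=='__main__':
    ys=np.arange(.1225,.2416,.003);xs=path(.0054,.0405,ys=ys)
    for a,b in zip(ys,xs): print(round(a*1000,1),round(b*1000,1),end=' | ')
E
python3 path.py
```

```text
122.5 542.5 | 125.5 540.3 | 128.5 538.3 | 131.5 536.8 | 134.5 535.7 | 137.5 535.2 | 140.5 535.2 | 143.5 535.9 | 146.5 537.0 | 149.5 538.5 | 152.5 540.2 | 155.5 542.2 | 158.5 544.1 | 161.5 546.1 | 164.5 548.0 | 167.5 549.6 | 170.5 551.0 | 173.5 552.2 | 176.5 552.9 | 179.5 553.3 | 182.5 553.3 | 185.5 553.0 | 188.5 552.2 | 191.5 551.1 | 194.5 549.6 | 197.5 547.7 | 200.5 545.6 | 203.5 543.3 | 206.5 541.0 | 209.5 538.7 | 212.5 536.5 | 215.5 534.6 | 218.5 533.1 | 221.5 532.1 | 224.5 531.6 | 227.5 531.8 | 230.5 532.5 | 233.5 533.7 | 236.5 535.2 | 239.5 537.0 |
```

Emit:
{"op": "drive_tool", "data": {
  "motion": [
    [[10, 30, 0, 0, 0, 0.16, 1], [10, 30, 0, 0, 0, 0.16, 1], [7, 32, 0, 0, 0, 0.167, 1], [0, 0, -25, 0, 0, 0, 1], [0, 0, -30, 0, 0, 0, 1], [0, 0, -20, 0, 0, 0, 1], [0, 0, -10, 0, 0, 0, 1], [0, 0, -5, 0, 0, 0, 1]]
  ]
}}

```text
clock: 6.3
ee_pos: [0.5547, 0.1247, 0.0734]
tcp_rot: [[-0.001, -1.0, 0.0], [-1.0, 0.001, -0.0], [0.0, -0.0, -1.0]]
contact_force: [0.2, -0.5, 0.4]
width: 0.017
finger_force: 78.1
```

Run:
```python
from h import *
s=snap('side');a=s['img'][120:220,240:360]
cv2.imwrite('pics/t1.png',cv2.resize(a,(720,600),interpolation=cv2.INTER_CUBIC)[:,:,::-1])
o=arm.get_obs();p=np.array(o['ee_pos']);print(p,o['contact_force'],o['ft_torque'])
for dz in(-.0555,-.0135,.0565): print(dz,proj(s,p+[0,0,dz]),(proj(s,p+[0,0,dz])-[240,120])*6)
```

```text
[0.55454498 0.12475875 0.07303041] [-0.35298007 -0.29671257 -1.55338934] [ 0.02329223  0.06216092 -0.0139115 ]
-0.0555 [314.31278169 184.57304702] [445.87669011 387.43828213]
-0.0135 [313.78953114 168.83381156] [442.73718687 293.00286939]
0.0565 [312.85195564 140.63179275] [437.11173385 123.79075652]
```

View pics/t1.png

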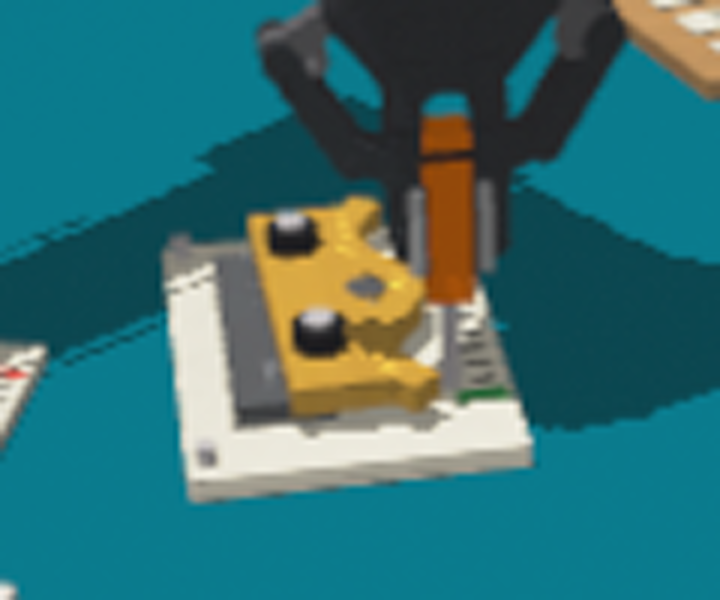

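Emit:
{"op": "drive_tool", "data": {
  "motion": [
    [[-3, 1, 0, 0, 0, 0, 1], [-3, 1, 0, 0, 0, 0, 1], [-3, 0, 0, 0, 0, 0, 1], [-1, 0, 0, 0, 0, 0, 1], [-0.5, 0, 0, 0, 0, 0, 1], [-0.5, 0, 0, 0, 0, 0, 1], [-0.5, 0, 0, 0, 0, 0, 1], [0, 0, 0, 0, 0, 0, 1]]
  ]
}}

```text
clock: 7.35
ee_pos: [0.5429, 0.1268, 0.0732]
tcp_rot: [[-0.001, -1.0, -0.0], [-1.0, 0.001, -0.0], [0.0, 0.0, -1.0]]
contact_force: [0.0, 0.4, -0.9]
width: 0.0174
finger_force: 78.1
```

Emit:
{"op": "drive_tool", "data": {
  "motion": [
    [[-0.3, 0, 0, 0, 0, 0, 1], [-0.3, 0, 0, 0, 0, 0, 1], [-0.3, 0, 0, 0, 0, 0, 1], [-0.2, 0, 0, 0, 0, 0, 1], [-0.2, 0, 0, 0, 0, 0, 1], [-0.2, 0, 0, 0, 0, 0, 1], [-0.2, 0, 0, 0, 0, 0, 1], [0, 0, 0, 0, 0, 0, 1]]
  ]
}}

```text
clock: 8.35
ee_pos: [0.5417, 0.127, 0.0734]
tcp_rot: [[-0.001, -1.0, 0.001], [-1.0, 0.001, 0.0], [-0.0, -0.001, -1.0]]
contact_force: [5.4, 0.4, -2.7]
width: 0.017
finger_force: 78.0
```

Emit:
{"op": "drive_tool", "data": {
  "motion": [
    [[0.3, 0, 0, 0, 0, 0, 1], [0, 0, 0, 0, 0, 0, 1], [0, 0, 0, 0, 0, 0, 1], [0, 0, 0, 0, 0, 0, 1], [0, 0, 0, 0, 0, 0, 1], [0, 0, 0, 0, 0, 0, 1], [0, 0, 0, 0, 0, 0, 1], [0, 0, 0, 0, 0, 0, 1]]
  ]
}}

```text
clock: 9.35
ee_pos: [0.5417, 0.127, 0.0734]
tcp_rot: [[-0.001, -1.0, 0.0], [-1.0, 0.001, 0.0], [-0.0, -0.0, -1.0]]
contact_force: [4.6, 1.8, -1.0]
width: 0.017
finger_force: 78.1
```

Emit:
{"op": "drive_tool", "data": {
  "motion": [
    [[-0.4, 0.6, 0, 0, 0, 0, 1], [-0.4, 0.6, 0, 0, 0, 0, 1], [-0.4, 0.6, 0, 0, 0, 0, 1], [-0.4, 0.6, 0, 0, 0, 0, 1], [-0.35, 0.6, 0, 0, 0, 0, 1], [-0.35, 0.6, 0, 0, 0, 0, 1], [-0.3, 0.6, 0, 0, 0, 0, 1], [-0.25, 0.6, 0, 0, 0, 0, 1]]
  ]
}}

```text
clock: 10.35
ee_pos: [0.5394, 0.131, 0.0738]
tcp_rot: [[-0.001, -1.0, 0.002], [-1.0, 0.001, -0.001], [0.001, -0.002, -1.0]]
contact_force: [7.8, -1.5, -2.4]
width: 0.0168
finger_force: 78.2
```

Run:
```python
from h import *
for i in range(2):
    o=arm.get_obs();print(np.round(o['contact_force'],2),np.round(o['ee_pos'],4))
    snap('side')
from path import path
ys=np.arange(.126,.2381,.002)-.002
x=path(.0054,.0405,ys=ys)*1000
print([(int(round(a*1000+2)),round(b,1)) for a,b in zip(ys,x)])
```

```text
[ 7.8  -1.47 -2.39] [0.5394 0.131  0.0738]
[ 6.96 -0.59 -0.13] [0.5394 0.1311 0.0738]
[(126, np.float64(541.3)), (128, np.float64(539.9)), (130, np.float64(538.6)), (132, np.float64(537.5)), (134, np.float64(536.5)), (136, np.float64(535.8)), (138, np.float64(535.3)), (140, np.float64(535.1)), (142, np.float64(535.2)), (144, np.float64(535.5)), (146, np.float64(536.0)), (148, np.float64(536.8)), (150, np.float64(537.7)), (152, np.float64(538.8)), (154, np.float64(539.9)), (156, np.float64(541.2)), (158, np.float64(542.5)), (160, np.float64(543.8)), (162, np.float64(545.1)), (164, np.float64(546.4)), (166, np.float64(547.7)), (168, np.float64(548.8)), (170, np.float64(549.9)), (172, np.float64(550.8)), (174, np.float64(551.6)), (176, np.float64(552.3)), (178, np.float64(552.8)), (180, np.float64(553.2)), (182, np.float64(553.4)), (184, np.float64(553.4)), (186, np.float64(553.2)), (188, np.float64(552.9)), (190, np.float64(552.4)), (192, np.float64(551.7)), (194, np.float64(550.8)), (196, np.float64(549.8)), (198, np.float64(548.7)), (200, np.float64(547.4)), (202, np.float64(546.0)), (204, np.float64(544.5)), (206, np.float64(542.9)), (208, np.float64(541.4)), (210, np.float64(539.8)), (212, np.float64(538.3)), (214, np.float64(536.8)), (216, np.float64(535.5)), (218, np.float64(534.3)), (220, np.float64(533.3)), (222, np.float64(532.5)), (224, np.float64(532.0)), (226, np.float64(531.7)), (228, np.float64(531.6)), (230, np.float64(531.9)), (232, np.float64(532.3)), (234, np.float64(533.0)), (236, np.float64(533.9)), (238, np.float64(534.9))]
```

Emit:
{"op": "drive_tool", "data": {
  "motion": [
    [[0.5, 0, 0, 0, 0, 0, 1], [-0.3, 0.6, 0, 0, 0, 0, 1], [-0.2, 0.6, 0, 0, 0, 0, 1], [-0.2, 0.6, 0, 0, 0, 0, 1], [-0.2, 0.6, 0, 0, 0, 0, 1], [-0.2, 0.6, 0, 0, 0, 0, 1], [-0.1, 0.6, 0, 0, 0, 0, 1], [-0.1, 0.6, 0, 0, 0, 0, 1]]
  ]
}}

```text
clock: 11.45
ee_pos: [0.5382, 0.1351, 0.0737]
tcp_rot: [[-0.001, -1.0, 0.0], [-1.0, 0.001, -0.001], [0.001, -0.0, -1.0]]
contact_force: [5.3, -2.7, 0.0]
width: 0.0169
finger_force: 78.4
```

Emit:
{"op": "drive_tool", "data": {
  "motion": [
    [[0.3, 0.3, 0, 0, 0, 0, 1], [-0.1, 0.6, 0, 0, 0, 0, 1], [-0.1, 0.6, 0, 0, 0, 0, 1], [-0.1, 0.6, 0, 0, 0, 0, 1], [0, 0.6, 0, 0, 0, 0, 1], [0, 0.6, 0, 0, 0, 0, 1], [0, 0.6, 0, 0, 0, 0, 1], [0, 0.6, 0, 0, 0, 0, 1]]
  ]
}}

```text
clock: 12.45
ee_pos: [0.5379, 0.1398, 0.0732]
tcp_rot: [[-0.001, -1.0, -0.0], [-1.0, 0.001, -0.001], [0.001, 0.0, -1.0]]
contact_force: [4.4, -3.6, -0.6]
width: 0.0172
finger_force: 78.5
```

Emit:
{"op": "drive_tool", "data": {
  "motion": [
    [[0.4, 0.4, 0, 0, 0, 0, 1], [0.1, 0.8, 0, 0, 0, 0, 1], [0.15, 0.8, 0, 0, 0, 0, 1], [0.2, 0.8, 0, 0, 0, 0, 1], [0.25, 0.8, 0, 0, 0, 0, 1], [0.25, 0.8, 0, 0, 0, 0, 1], [0.3, 0.8, 0, 0, 0, 0, 1], [0.35, 0.8, 0, 0, 0, 0, 1]]
  ]
}}

```text
clock: 13.45
ee_pos: [0.5394, 0.1457, 0.0729]
tcp_rot: [[-0.001, -1.0, -0.002], [-1.0, 0.001, -0.002], [0.002, 0.002, -1.0]]
contact_force: [3.3, -4.5, -0.1]
width: 0.0169
finger_force: 78.4
```

Emit:
{"op": "drive_tool", "data": {
  "motion": [
    [[0.5, 0.4, 0, 0, 0, 0, 1], [0.42, 0.9, 0, 0, 0, 0, 1], [0.45, 0.9, 0, 0, 0, 0, 1], [0.48, 0.9, 0, 0, 0, 0, 1], [0.5, 0.9, 0, 0, 0, 0, 1], [0.52, 0.9, 0, 0, 0, 0, 1], [0.55, 0.9, 0, 0, 0, 0, 1], [0.57, 0.9, 0, 0, 0, 0, 1]]
  ]
}}

```text
clock: 14.45
ee_pos: [0.5438, 0.1534, 0.0732]
tcp_rot: [[-0.001, -1.0, -0.0], [-1.0, 0.001, 0.0], [-0.0, 0.0, -1.0]]
contact_force: [0.9, -1.7, -0.3]
width: 0.0173
finger_force: 78.4
```

Emit:
{"op": "drive_tool", "data": {
  "motion": [
    [[0.55, 0.9, 0, 0, 0, 0, 1], [0.55, 0.9, 0, 0, 0, 0, 1], [0.57, 0.9, 0, 0, 0, 0, 1], [0.58, 0.9, 0, 0, 0, 0, 1], [0.58, 0.9, 0, 0, 0, 0, 1], [0.58, 0.9, 0, 0, 0, 0, 1], [0.58, 0.9, 0, 0, 0, 0, 1], [0.58, 0.9, 0, 0, 0, 0, 1]]
  ]
}}

```text
clock: 15.45
ee_pos: [0.5485, 0.1603, 0.0733]
tcp_rot: [[-0.001, -1.0, -0.0], [-1.0, 0.001, 0.0], [-0.0, 0.0, -1.0]]
contact_force: [-0.0, -1.1, -0.6]
width: 0.0167
finger_force: 78.4
```

Emit:
{"op": "drive_tool", "data": {
  "motion": [
    [[0.17, 0.8, 0, 0, 0, 0, 1], [0.51, 0.8, 0, 0, 0, 0, 1], [0.5, 0.8, 0, 0, 0, 0, 1], [0.5, 0.8, 0, 0, 0, 0, 1], [0.48, 0.8, 0, 0, 0, 0, 1], [0.46, 0.8, 0, 0, 0, 0, 1], [0.44, 0.8, 0, 0, 0, 0, 1], [0.42, 0.8, 0, 0, 0, 0, 1]]
  ]
}}

```text
clock: 16.45
ee_pos: [0.552, 0.1667, 0.0733]
tcp_rot: [[-0.001, -1.0, -0.0], [-1.0, 0.001, -0.0], [0.0, 0.0, -1.0]]
contact_force: [-0.0, -0.8, -0.8]
width: 0.0172
finger_force: 78.4
```

Emit:
{"op": "drive_tool", "data": {
  "motion": [
    [[-0.45, -0.8, 0, 0, 0, 0, 1], [-0.45, -0.8, 0, 0, 0, 0, 1], [-0.5, -0.8, 0, 0, 0, 0, 1], [-0.5, -0.8, 0, 0, 0, 0, 1], [-0.15, 0, 0, 0, 0, 0, 1], [-0.15, 0, 0, 0, 0, 0, 1], [-0.1, 0, 0, 0, 0, 0, 1], [0, 0, 0, 0, 0, 0, 1]]
  ]
}}

```text
clock: 17.45
ee_pos: [0.5499, 0.1635, 0.0734]
tcp_rot: [[-0.001, -1.0, 0.001], [-1.0, 0.001, 0.0], [-0.0, -0.001, -1.0]]
contact_force: [2.1, -0.2, -1.2]
width: 0.0169
finger_force: 78.4
```

Run:
```python
from h import *
L=[]
for i in range(3):
    o=arm.get_obs();print(np.round(o['contact_force'],2),np.round(o['ft_torque'],3),np.round(o['ee_pos'],4)); snap('side')
```

```text
[ 2.12 -0.24 -1.21] [-0.173 -1.479  0.031] [0.5499 0.1635 0.0734]
[ 3.48 -0.89 -0.23] [-0.198 -1.489  0.003] [0.5499 0.1635 0.0734]
[ 4.21  0.04 -0.83] [-0.227 -1.579  0.015] [0.5499 0.1635 0.0734]
```

Emit:
{"op": "drive_tool", "data": {
  "motion": [
    [[0.55, 0.8, 0, 0, 0, 0, 1], [0.46, 0.8, 0, 0, 0, 0, 1], [0.44, 0.8, 0, 0, 0, 0, 1], [0.42, 0.8, 0, 0, 0, 0, 1], [0.4, 0.8, 0, 0, 0, 0, 1], [0.38, 0.8, 0, 0, 0, 0, 1], [0.36, 0.8, 0, 0, 0, 0, 1], [0.34, 0.8, 0, 0, 0, 0, 1]]
  ]
}}

```text
clock: 18.6
ee_pos: [0.553, 0.1695, 0.073]
tcp_rot: [[-0.001, -1.0, -0.0], [-1.0, 0.001, -0.001], [0.001, 0.0, -1.0]]
contact_force: [3.1, -4.1, -1.2]
width: 0.0172
finger_force: 78.5
```

```bash
cat > o.py <<'E'
from h import *
from path import path
o=arm.get_obs();p=o['ee_pos'];t=o['ft_torque']
L=.42
print(round(o['clock'],2),'xy',np.round(p[:2]*1000,1),'off',np.round(p[0]*1000-path(.0054,.0405,ys=p[1])*1000,2),'fixy',round((p[1]-.1805)*1000,1),'F',np.round(o['contact_force'],1),'Ft',np.round([-(t[1]-.06)/L,(t[0]-.02)/L],2))
y=p[1]+np.arange(0,.0101,.001);x=path(.0054,.0405,ys=y);print(np.round((x-x[0])*1000,2))
E
python3 o.py
```

```text
18.6 xy [553.  169.5] off 2.4 fixy -11.0 F [ 3.1 -4.1 -1.2] Ft [ 2.95 -3.92]
[0.   0.44 0.84 1.21 1.55 1.84 2.1  2.31 2.49 2.62 2.71]
```

Emit:
{"op": "drive_tool", "data": {
  "motion": [
    [[0.65, 0.8, 0, 0, 0, 0, 1], [0.4, 1, 0, 0, 0, 0, 1], [0.37, 1, 0, 0, 0, 0, 1], [0.34, 1, 0, 0, 0, 0, 1], [0.29, 1, 0, 0, 0, 0, 1], [0.26, 1, 0, 0, 0, 0, 1], [0.2, 1, 0, 0, 0, 0, 1], [0.15, 1, 0, 0, 0, 0, 1]]
  ]
}}

```text
clock: 19.6
ee_pos: [0.5556, 0.178, 0.0733]
tcp_rot: [[-0.001, -1.0, -0.0], [-1.0, 0.001, 0.0], [-0.0, 0.0, -1.0]]
contact_force: [1.1, -0.8, 0.2]
width: 0.0168
finger_force: 78.4
```

```bash
python3 o.py
```

```text
19.6 xy [555.6 178. ] off 2.41 fixy -2.5 F [ 1.1 -0.8  0.2] Ft [ 1.51 -1.17]
[ 0.    0.11  0.18  0.21  0.2   0.14  0.03 -0.11 -0.3  -0.54 -0.81]
```

Emit:
{"op": "drive_tool", "data": {
  "motion": [
    [[-0.05, 0.9, 0, 0, 0, 0, 1], [0.05, 0.9, 0, 0, 0, 0, 1], [0, 0.9, 0, 0, 0, 0, 1], [-0.02, 0.9, 0, 0, 0, 0, 1], [-0.05, 0.9, 0, 0, 0, 0, 1], [-0.1, 0.9, 0, 0, 0, 0, 1], [-0.12, 0.9, 0, 0, 0, 0, 1], [-0.15, 0.9, 0, 0, 0, 0, 1]]
  ]
}}

```text
clock: 20.6
ee_pos: [0.5552, 0.185, 0.0733]
tcp_rot: [[-0.001, -1.0, 0.0], [-1.0, 0.001, 0.0], [-0.0, -0.0, -1.0]]
contact_force: [3.1, -1.1, -0.7]
width: 0.0171
finger_force: 78.4
```

```bash
python3 o.py
```

```text
20.6 xy [555.2 185. ] off 2.17 fixy 4.5 F [ 3.1 -1.1 -0.7] Ft [ 2.94 -1.1 ]
[ 0.   -0.19 -0.43 -0.71 -1.03 -1.39 -1.8  -2.24 -2.73 -3.26 -3.82]
```

Emit:
{"op": "drive_tool", "data": {
  "motion": [
    [[-0.2, 1, 0, 0, 0, 0, 1], [-0.24, 1, 0, 0, 0, 0, 1], [-0.28, 1, 0, 0, 0, 0, 1], [-0.32, 1, 0, 0, 0, 0, 1], [-0.36, 1, 0, 0, 0, 0, 1], [-0.41, 1, 0, 0, 0, 0, 1], [-0.44, 1, 0, 0, 0, 0, 1], [-0.49, 1, 0, 0, 0, 0, 1]]
  ]
}}

```text
clock: 21.6
ee_pos: [0.5524, 0.193, 0.0733]
tcp_rot: [[-0.001, -1.0, -0.0], [-1.0, 0.001, 0.0], [-0.0, 0.0, -1.0]]
contact_force: [4.2, -1.0, -1.6]
width: 0.0172
finger_force: 78.4
```

```bash
python3 o.py
```

```text
21.6 xy [552.4 193. ] off 2.06 fixy 12.5 F [ 4.2 -1.  -1.6] Ft [ 3.46 -0.26]
[ 0.   -0.52 -1.08 -1.68 -2.31 -2.96 -3.65 -4.36 -5.1  -5.85 -6.61]
```

Emit:
{"op": "drive_tool", "data": {
  "motion": [
    [[-0.42, 1, 0, 0, 0, 0, 1], [-0.56, 1, 0, 0, 0, 0, 1], [-0.6, 1, 0, 0, 0, 0, 1], [-0.63, 1, 0, 0, 0, 0, 1], [-0.65, 1, 0, 0, 0, 0, 1], [-0.68, 1, 0, 0, 0, 0, 1], [-0.71, 1, 0, 0, 0, 0, 1], [-0.73, 1, 0, 0, 0, 0, 1]]
  ]
}}

```text
clock: 22.6
ee_pos: [0.5474, 0.2009, 0.0732]
tcp_rot: [[-0.001, -1.0, -0.0], [-1.0, 0.001, -0.0], [0.0, 0.0, -1.0]]
contact_force: [3.1, -0.5, -0.9]
width: 0.0171
finger_force: 78.4
```

```bash
python3 o.py
```

```text
22.6 xy [547.4 200.9] off 2.1 fixy 20.4 F [ 3.1 -0.5 -0.9] Ft [2.6  0.05]
[ 0.   -0.75 -1.52 -2.3  -3.08 -3.87 -4.66 -5.44 -6.21 -6.96 -7.7 ]
```

Emit:
{"op": "drive_tool", "data": {
  "motion": [
    [[-0.77, 1, 0, 0, 0, 0, 1], [-0.77, 1, 0, 0, 0, 0, 1], [-0.78, 1, 0, 0, 0, 0, 1], [-0.78, 1, 0, 0, 0, 0, 1], [-0.79, 1, 0, 0, 0, 0, 1], [-0.79, 1, 0, 0, 0, 0, 1], [-0.78, 1, 0, 0, 0, 0, 1], [-0.77, 1, 0, 0, 0, 0, 1]]
  ]
}}

```text
clock: 23.6
ee_pos: [0.5412, 0.2089, 0.0733]
tcp_rot: [[-0.001, -1.0, -0.0], [-1.0, 0.001, -0.0], [0.0, 0.0, -1.0]]
contact_force: [2.1, -0.1, -0.5]
width: 0.017
finger_force: 78.4
```

```bash
python3 o.py
```

```text
23.6 xy [541.2 208.9] off 2.08 fixy 28.4 F [ 2.1 -0.1 -0.5] Ft [2.27 0.16]
[ 0.   -0.76 -1.5  -2.21 -2.9  -3.55 -4.17 -4.75 -5.28 -5.76 -6.19]
```

Emit:
{"op": "drive_tool", "data": {
  "motion": [
    [[-0.7, 0.9, 0, 0, 0, 0, 1], [-0.68, 0.9, 0, 0, 0, 0, 1], [-0.65, 0.9, 0, 0, 0, 0, 1], [-0.63, 0.9, 0, 0, 0, 0, 1], [-0.6, 0.9, 0, 0, 0, 0, 1], [-0.57, 0.9, 0, 0, 0, 0, 1], [-0.53, 0.9, 0, 0, 0, 0, 1], [-0.5, 0.9, 0, 0, 0, 0, 1]]
  ]
}}

```text
clock: 24.6
ee_pos: [0.5364, 0.2161, 0.0733]
tcp_rot: [[-0.001, -1.0, -0.0], [-1.0, 0.001, -0.0], [0.0, 0.0, -1.0]]
contact_force: [3.8, 0.1, -0.4]
width: 0.017
finger_force: 78.4
```

```bash
python3 o.py
```

```text
24.6 xy [536.4 216.1] off 2.14 fixy 35.6 F [ 3.8  0.1 -0.4] Ft [2.68 0.01]
[ 0.   -0.52 -1.   -1.41 -1.78 -2.08 -2.32 -2.49 -2.6  -2.64 -2.61]
```

Emit:
{"op": "drive_tool", "data": {
  "motion": [
    [[-0.44, 0.9, 0, 0, 0, 0, 1], [-0.42, 0.9, 0, 0, 0, 0, 1], [-0.38, 0.9, 0, 0, 0, 0, 1], [-0.32, 0.9, 0, 0, 0, 0, 1], [-0.25, 0.9, 0, 0, 0, 0, 1], [-0.2, 0.9, 0, 0, 0, 0, 1], [-0.15, 0.9, 0, 0, 0, 0, 1], [-0.08, 0.9, 0, 0, 0, 0, 1]]
  ]
}}

```text
clock: 25.6
ee_pos: [0.5341, 0.223, 0.0732]
tcp_rot: [[-0.001, -1.0, -0.0], [-1.0, 0.001, -0.001], [0.001, 0.0, -1.0]]
contact_force: [3.1, -2.6, -0.0]
width: 0.0172
finger_force: 78.4
```

```bash
python3 o.py
```

```text
25.6 xy [534.1 223. ] off 2.29 fixy 42.5 F [ 3.1 -2.6 -0. ] Ft [ 3.07 -1.84]
[ 0.   -0.11 -0.15 -0.13 -0.05  0.1   0.31  0.58  0.9   1.27  1.68]
```

Emit:
{"op": "drive_tool", "data": {
  "motion": [
    [[0.15, 0.7, 0, 0, 0, 0, 1], [0, 0.8, 0, 0, 0, 0, 1], [0, 0.8, 0, 0, 0, 0, 1], [0.06, 0.8, 0, 0, 0, 0, 1], [0.1, 0.8, 0, 0, 0, 0, 1], [0.14, 0.8, 0, 0, 0, 0, 1], [0.18, 0.8, 0, 0, 0, 0, 1], [0.22, 0.8, 0, 0, 0, 0, 1]]
  ]
}}

```text
clock: 26.6
ee_pos: [0.5349, 0.2297, 0.0732]
tcp_rot: [[-0.001, -1.0, -0.0], [-1.0, 0.001, 0.0], [-0.0, 0.0, -1.0]]
contact_force: [1.2, -0.4, -0.7]
width: 0.017
finger_force: 78.4
```

```bash
python3 o.py
```

```text
26.6 xy [534.9 229.7] off 2.65 fixy 49.2 F [ 1.2 -0.4 -0.7] Ft [ 0.47 -0.54]
[0.   0.3  0.65 1.05 1.49 1.97 2.49 3.04 3.61 4.21 4.83]
```

Emit:
{"op": "drive_tool", "data": {
  "motion": [
    [[-0.05, 0.6, 0, 0, 0, 0, 1], [0.15, 0.7, 0, 0, 0, 0, 1], [0.25, 0.7, 0, 0, 0, 0, 1], [0.28, 0.7, 0, 0, 0, 0, 1], [0.3, 0.7, 0, 0, 0, 0, 1], [0.33, 0.7, 0, 0, 0, 0, 1], [0.35, 0.7, 0, 0, 0, 0, 1], [0, 0, 0, 0, 0, 0, 1]]
  ]
}}

```text
clock: 27.6
ee_pos: [0.5366, 0.2344, 0.0733]
tcp_rot: [[-0.001, -1.0, -0.0], [-1.0, 0.001, 0.0], [-0.0, 0.0, -1.0]]
contact_force: [1.3, -1.5, -1.6]
width: 0.0171
finger_force: 78.4
```

```bash
python3 o.py
```

```text
27.6 xy [536.6 234.4] off 2.56 fixy 53.9 F [ 1.3 -1.5 -1.6] Ft [ 0.98 -0.96]
[0.   0.51 1.05 1.61 2.21 2.82 3.45 4.09 4.75 5.41 6.07]
```

Emit:
{"op": "drive_tool", "data": {
  "motion": [
    [[-0.2, 0, 0, 0, 0, 0, 1], [0, 0, 0, 0, 0, 0, 1], [0, 0, 0, 0, 0, 0, 1], [1, 0, 0, 0, 0, 0, 1], [6, 0, 0, 0, 0, 0, 1], [10, 0, 20, 0, 0, 0, 1], [0, 0, 40, 0, 0, 0, 1], [0, 0, 30, 0, 0, 0, 1]]
  ]
}}

```text
clock: 28.6
ee_pos: [0.5539, 0.2345, 0.1649]
tcp_rot: [[-0.001, -1.0, 0.001], [-1.0, 0.001, 0.0], [-0.0, -0.001, -1.0]]
contact_force: [0.3, 0.2, -1.7]
width: 0.0171
finger_force: 78.5
```

Run:
```python
from h import *
s=snap('side')
o=arm.get_obs();p=np.array(o['ee_pos']);print(p)
u=proj(s,p+[0,0,-.03]).astype(int);print(u);x,y=u[0]-50,u[1]-40
cv2.imwrite('pics/t2.png',cv2.resize(s['img'][y:y+80,x:x+100],(750,600),interpolation=cv2.INTER_CUBIC)[:,:,::-1])
for dz in(-.0555,-.0135,.0565): print(dz,(proj(s,p+[0,0,dz])-[x,y])*7.5)
```

```text
[0.55539319 0.23491924 0.16982731]
[306 116]
-0.0555 [382.95842181 377.07136968]
-0.0135 [377.77025287 252.06523334]
0.0565 [368.49903242  28.6801695 ]
```

View pics/t2.png

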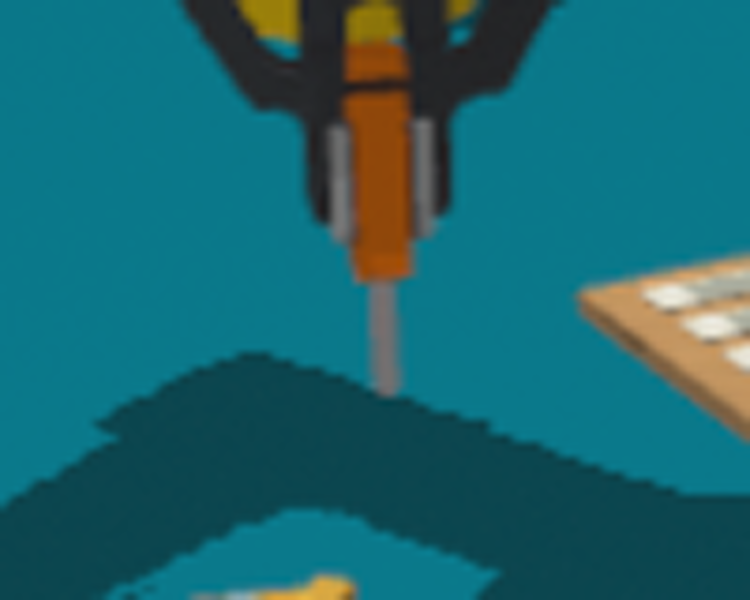

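Emit:
{"op": "drive_tool", "data": {
  "motion": [
    [[-8.5, -44, 0, 0, 0, -0.136, 1], [-8.5, -44, 0, 0, 0, -0.136, 1], [-8.5, -44, 0, 0, 0, -0.136, 1], [-8.5, -44, 0, 0, 0, -0.136, 1], [-8.5, -44, 0, 0, 0, -0.136, 1], [-8.5, -44, 0, 0, 0, -0.136, 1], [-8.5, -44, 0, 0, 0, -0.136, 1], [-8.5, -44, 0, 0, 0, -0.136, 1]]
  ]
}}

```text
clock: 29.65
ee_pos: [0.4851, -0.1189, 0.1634]
tcp_rot: [[-0.888, -0.46, 0.0], [-0.46, 0.888, 0.0], [-0.001, 0.0, -1.0]]
contact_force: [0.3, 0.1, -1.5]
width: 0.0172
finger_force: 78.4
```

Emit:
{"op": "drive_tool", "data": {
  "motion": [
    [[0, 0, -15, 0, 0, 0, 1], [0, 0, -15, 0, 0, 0, 1], [0, 0, -10, 0, 0, 0, 1], [0, 0, 0, 0, 0, 0, 1], [0, 0, 0, 0, 0, 0, 1], [0, 0, 0, 0, 0, 0, 1], [0, 0, 0, 0, 0, 0, 1], [0, 0, 0, 0, 0, 0, 1]]
  ]
}}

```text
clock: 30.65
ee_pos: [0.4855, -0.1176, 0.1235]
tcp_rot: [[-0.886, -0.463, 0.0], [-0.463, 0.886, 0.0], [-0.0, -0.0, -1.0]]
contact_force: [-0.5, 0.1, -0.7]
width: 0.0172
finger_force: 78.5
```

Run:
```python
from h import *
o=arm.get_obs();print(np.round(o['ee_pos']*1000,2),np.round(o['tcp_rot'],4).tolist(),o['clock'])
```

```text
[ 485.49 -117.65  123.45] [[-0.8862, -0.4633, 0.0003], [-0.4633, 0.8862, 0.0001], [-0.0003, -0.0, -1.0]] 30.65
```

Emit:
{"op": "drive_tool", "data": {
  "motion": [
    [[1, 2.5, 0, 0, 0, 0, 1], [0, 0, 0, 0, 0, 0, 1], [0, 0, -6, 0, 0, 0, 1], [0, 0, -6, 0, 0, 0, 1], [0, 0, -5, 0, 0, 0, 1], [0, 0, -4, 0, 0, 0, 1], [0, 0, -4, 0, 0, 0, 1], [0, 0, 0, 0, 0, 0, 1]]
  ]
}}

```text
clock: 31.65
ee_pos: [0.4862, -0.1151, 0.0979]
tcp_rot: [[-0.886, -0.463, -0.001], [-0.463, 0.886, 0.0], [0.001, 0.0, -1.0]]
contact_force: [-0.5, 0.1, -0.4]
width: 0.0167
finger_force: 78.4
```

```bash
python3 o.py
```

```text
31.65 xy [ 486.2 -115.1] off -63.11 fixy -295.6 F [-0.5  0.1 -0.4] Ft [0.22 0.03]
[0. 0. 0. 0. 0. 0. 0. 0. 0. 0. 0.]
```

Emit:
{"op": "drive_tool", "data": {
  "motion": [
    [[0, 0, -4, 0, 0, 0, 1], [0, 0, -5, 0, 0, 0, 1], [0, 0, -5, 0, 0, 0, 1], [0, 0, -5, 0, 0, 0, 1], [0, 0, -5, 0, 0, 0, 1], [0, 0, -4, 0, 0, 0, 1], [0, 0, -3, 0, 0, 0, 1], [0, 0, -1, 0, 0, 0, 1]]
  ]
}}

```text
clock: 32.65
ee_pos: [0.4864, -0.1152, 0.0661]
tcp_rot: [[-0.886, -0.463, -0.0], [-0.463, 0.886, 0.0], [0.0, 0.0, -1.0]]
contact_force: [0.1, -0.1, -1.0]
width: 0.0169
finger_force: 78.5
```

```bash
python3 o.py
```

```text
32.65 xy [ 486.4 -115.2] off -62.99 fixy -295.7 F [ 0.1 -0.1 -1. ] Ft [ 0.08 -0.05]
[0. 0. 0. 0. 0. 0. 0. 0. 0. 0. 0.]
```

Free so far. Lower the last 2–3 mm gently.

Emit:
{"op": "drive_tool", "data": {
  "motion": [
    [[0, 0, -0.6, 0, 0, 0, 1], [0, 0, -0.5, 0, 0, 0, 1], [0, 0, -0.5, 0, 0, 0, 1], [0, 0, -0.4, 0, 0, 0, 1], [0, 0, -0.3, 0, 0, 0, 1], [0, 0, -0.2, 0, 0, 0, 1], [0, 0, 0, 0, 0, 0, 1], [0, 0, 0, 0, 0, 0, 1]]
  ]
}}

```text
clock: 33.65
ee_pos: [0.4864, -0.1151, 0.0638]
tcp_rot: [[-0.886, -0.463, -0.0], [-0.463, 0.886, 0.0], [0.0, 0.0, -1.0]]
contact_force: [-0.1, -0.1, -0.2]
width: 0.017
finger_force: 78.4
```

```bash
python3 o.py
```

```text
33.65 xy [ 486.4 -115.1] off -62.94 fixy -295.6 F [-0.1 -0.1 -0.2] Ft [ 0.02 -0.02]
[0. 0. 0. 0. 0. 0. 0. 0. 0. 0. 0.]
```

Emit:
{"op": "drive_tool", "data": {
  "motion": [
    [[0, 0, -0.4, 0, 0, 0, 1], [0, 0, -0.4, 0, 0, 0, 1], [0, 0, 0, 0, 0, 0, 1], [0, 0, 0, 0, 0, 0, -1], [0, 0, 0, 0, 0, 0, -1], [0, 0, 0, 0, 0, 0, -1], [0, 0, 0, 0, 0, 0, -1], [0, 0, 0, 0, 0, 0, -1]]
  ]
}}

```text
clock: 34.65
ee_pos: [0.4864, -0.1151, 0.0629]
tcp_rot: [[-0.886, -0.463, -0.0], [-0.463, 0.886, 0.0], [0.0, 0.0, -1.0]]
contact_force: [-0.2, -0.4, 0.3]
width: 0.0852
finger_force: 0.0
```

Emit:
{"op": "drive_tool", "data": {
  "motion": [
    [[0, 0, 0, 0, 0, 0, -1], [0, 0, 10, 0, 0, 0, -1], [0, 0, 30, 0, 0, 0, -1], [0, 0, 40, 0, 0, 0, -1], [0, 0, 40, 0, 0, 0, -1], [-30, 40, 0, 0, 0, 0, -1], [-30, 40, 0, 0, 0, 0, -1], [-30, 40, 0, 0, 0, 0, -1]]
  ]
}}

```text
clock: 35.65
ee_pos: [0.3955, 0.0055, 0.1838]
tcp_rot: [[-0.887, -0.462, 0.001], [-0.462, 0.887, 0.001], [-0.001, -0.0, -1.0]]
contact_force: [0.9, 1.0, 1.1]
width: 0.0855
finger_force: 0.0
```

Run:
```python
from h import *
a=snap('side')['img'][180:320,210:370]; b=snap('top')['img'][170:270,320:440]
c=np.hstack([cv2.resize(a,(400,350),interpolation=cv2.INTER_CUBIC),cv2.resize(b,(400,350),interpolation=cv2.INTER_CUBIC)])
cv2.imwrite('pics/e1.png',c[:,:,::-1])
```

```text
(no output)
```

View pics/e1.png

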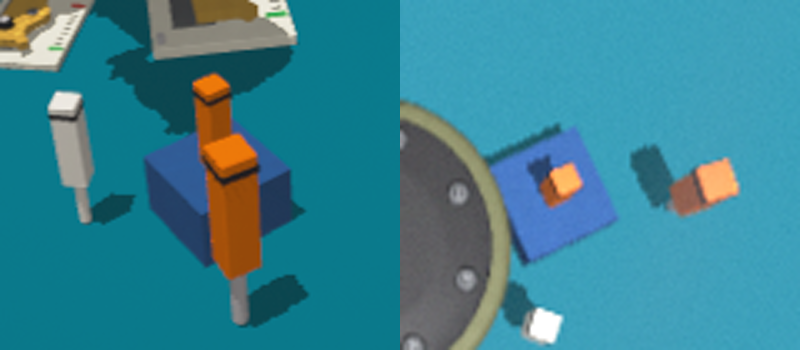

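The stylus stands upright and home in the holder (side crop 212,115; top crop 563,185), the gripper is clear, and nothing else in view has moved.

```bash
python3 -c "
from workcell import arm
print(arm.job_done())"
```

```text
the job is handed in; nothing more can be done
None
```

I traced the cam edge from the green mark to the red mark and stood the stylus back in its holder, upright and released. I then handed the job in after about 36 s; no verdict came back. Measured force was mostly 2–6 N, peaking near 8 N once just after the green mark, and contact may have lifted briefly near tick 3, so I backed up and re-pressed there.

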